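# Turn three jars over from draining tray to storage tray

## Robot

A 7-joint arm with a two-finger parallel gripper is mounted at the origin on a cart in front of the work surface, level with it; the furniture and walls round the work are solid. World frame = base frame: x ahead of the robot, y to its left, z up, the work surface at z = 0. Lengths are in m, angles in rad, forces in N, time in s.
With the tool pointing down it reaches from about 0.4 to 0.925 m from the base axis. Payload 5.6 kg.
Tool frame: the origin (TCP) lies at the very end of the fingers, on their centre line; the grasp point (between the pads) lies 19 mm behind it; z points along the fingers, y is the direction in which the jaws open and shut (so a half turn about z gives the same grasp; the last joint's range is limited). The gripper opens to 85 mm and grips with 20 to 120 N. Pads are 22 mm wide; open, the fingers measure 114 mm over their backs; the gripper's body (76 mm by 85 mm) begins 54 mm behind the grasp point. The pads swing forward as they close: fully open they stand 13 mm farther back than shut.
Start: joints at [-1.314, 0.468, -0.012, 1.603, 0.006, 1.071, -0.056], TCP at [0.192, 0.621, 0.231] pointing down, gripper open.
Joint ranges: [-2.53, 2.53], [-0.31, 2.02], [-1.57, 1.55], [0.28, 2.44], [-1.29, 4.43], [0.15, 1.84], [-2.92, 2.92]. Speed limits (rad/s): [2.57, 2.57, 3.14, 3.14, 3.14, 3.14, 3.14].

## Interface

Orientations are given as a unit quaternion [x, y, z, w].
In Python, from rig import arm gives the robot as it stands.
- The arm moves only by the tool arm_command, never from a script. Its argument "commands" is one flat list of numbers, 6 for each row, row after row: the shift along the world's x, y, z in m, then the turn, a rotation vector about the world's x, y, z in rad. In form: [dx, dy, dz, ax, ay, az, dx, dy, dz, ax, ay, az, ...]. A call has 1 to 12 rows; each row shifts and turns the commanded pose from where the row before left it; what a row does not reach is not made up. A row lasts 1/8 s, in which the tool goes at most 62.5 mm and 10.7 degrees, less where a joint would pass 70% of its speed; a pose out of reach is approached as far as the arm can. A call is refused whole if a number of a shift passes 0.0625 or a number of a turn 0.188, either way. A call with a gripper value outside its range is refused whole. "gripper" is the gripper's target within -1 to 1 (fully open at 1, half-way at 0, shut at -1), set as the call begins (left out, the last holds). The fingers move at their own pace and stop on an object; "newtons" is the grip in N (left out, the last holds). Time passes only in rows, so rows that do not move let the fingers close. It gives the time, the measured TCP pose, the force and the opening at its end, in the units of the state.
- arm.get_state(): the state, without advancing time (a new reading comes with each control period).
- arm.camera(name): name is "side" or "top" or "wrist"; returns a dict with "color" (384x512x3 uint8, red, green, blue), "fx", "fy", "cx", "cy" (pixels), "xyz" and "attitude" of the camera in the world. Camera axes: x right, y up, looking along -z (the intrinsics and any distortion apply to the point x, -y, -z); pixel columns grow to the right and rows downward; lengths in m; the calibration is good to about 2 mm. A picture is of the moment at which its call begins. There is no depth.
- arm.hand_in(): hands the job in, once; it reports no verdict.
The state is a dict: "t": time; "joint_pos": joint angles; "dq": joint speeds; "effort": joint torques, N m; "eef_pos": TCP position; "tool_rot": TCP orientation; "force": force on the tool from outside, world axes, zero at the start; "torque": the same for the moment, N m; "opening": finger opening in m.
Only numpy, scipy, OpenCV 4.12 (cv2) and the standard library are available. Lean on these libraries where they do the work, as an engineer would, in place of code of your own. Each camera call takes 0.05 s, during which the arm holds its last target. There are 200 camera calls.

## Task

The three sample jars have drained standing on their lids; turn them all right way up in one go: lay the empty storage tray mouth down over the draining tray, handle tab on handle tab, until the rims meet, hold the pair together and turn it over, and stand it on the worktop with the storage tray underneath. Then lift the draining tray off, leaving every jar standing lid up in its own pocket, and set the emptied tray down flat on the worktop beside it, not touching it. Do not take hold of the jars with the gripper, do not spill any, and leave the other things on the worktop where they are.

Things in the scene. Friction and masses are not known exactly. Their poses are not given: they have to be found in the camera images.
- drain_tray: Draining tray, loaded: grey plastic, 135 x 47 x 28 mm, 55-105 g; row (x) of three 41 mm square pockets, 25 deep, 44 apart; slotted 3 mm floor. Handle tab out of the -x end. On the +x end two ribs (to x = 75) and between them two round guide pins, 5.6 mm, at y = +-13, 9 mm higher than the rim. Origin: centre of the underside; z out of the pockets. Starts mouth up, +x within 0.4 rad of world +y.
- drain_tab (a point): Middle of the grip part of the draining tray's handle tab, on the tab's rim-side face: 96 mm from the tray's origin along -x and 28 mm along z. The tab is 24 mm wide (y), sticks out 42 mm from the end (x -67.5 to -110) and is 10 mm thick below the rim plane. Axes as the tray's. The jars stand lids down and rise 23 mm above the rim.
- store_tray: Storage tray, empty: grey plastic, same size, pockets, end ribs and handle tab as the draining tray, but with a closed floor and no pins; 55-105 g. Origin: centre of the outer face of its floor; x along the row, tab at the -x end, z out of the pockets. Starts mouth down on the worktop (origin 28 mm up, z down), +x within 0.4 rad of world +y.
- store_tab (a point): The same point on the storage tray's tab. Rim to rim, tab on tab (pins between its ribs, 1 mm play), the trays make a 56 mm thick block with the seam at half height, tabs 20 mm thick together, jars with 2 mm play. Nothing latches it: grip both tabs at once across their 24 mm width; it weighs up to 0.3 kg. It also stands by itself on the ribbed end, tabs up, 185 mm tall.
- jar_0: Amber sample jar with a white screw lid, 38 mm in diameter, 48 mm tall with lid, 30 g. Origin: centre of the jar's bottom; z from bottom to lid. Starts standing on its lid (z down) in a pocket of the draining tray. One of the two in the end pockets.
- jar_1: Amber sample jar with a white screw lid, 38 mm in diameter, 48 mm tall with lid, 30 g. Origin: centre of the jar's bottom; z from bottom to lid. Starts standing on its lid (z down) in a pocket of the draining tray. The one in the middle pocket.
- jar_2: Amber sample jar with a white screw lid, 38 mm in diameter, 48 mm tall with lid, 30 g. Origin: centre of the jar's bottom; z from bottom to lid. Starts standing on its lid (z down) in a pocket of the draining tray. One of the two in the end pockets.
- bench_timer: Bystander: white bench timer, 79x79x19 mm, lying. Origin: centre of its underside, z up. Leave it where it is.
- tape_roll: Bystander: roll of tan tape, 100 mm across, 25 mm high, lying flat. Origin: centre of its underside, z up. Leave it where it is.
- log_book: Bystander: dark green log book, 210x153x16 mm. Origin: centre of its underside, z up. Leave it where it is.
- marker_black: Bystander: black marker pen, about 135 mm long, 16 mm thick, lying between the two trays' places, nearer to the robot. Origin: centre of its underside, z up. Leave it where it is.
- forceps: Bystander: steel forceps, about 120 mm long, 11 mm high, lying. Origin: centre of its underside, z up. Leave it where it is.
- tip_box: Bystander: closed red pipette tip box with a clear pink lid, 108x133x97 mm. Origin: centre of its underside, z up. Leave it where it is.
There are look-alikes about, which are no part of the job. What is shaped like the jar_0 but blue or purple is not meant.

How it is judged:
By the outcome, as a careful person would: the job done as asked, in the order asked, and still so for the second after the job is handed in, with the robot touching nothing.
It also fails if it takes over 72 s, if anything falls off the work surface, if the arm or the gripper's body presses on something with over 40 N, if the wrist force passes 120 N, or if a joint passes its speed limit or range.

## Working session

There is one attempt and no reset: what is moved stays moved. The work goes in short steps, Python scripts to look and compute and a tool call to move; the robot and the scene stay as the last step left them, time stands still between calls to the robot, and variables do not carry over. Pictures are saved under pics/ and viewed, about 8 in all and at most 12, crops included, and the job is handed in when it is done.

Besides the shell and the picture viewer there is one more tool, called after "Request:" by a JSON object that holds its "api" and its "payload", one argument or row to a line. arm_command: Moves the arm, as the interface text tells. Its arguments: {"type":"object","properties":{"commands":{"type":"array"},"gripper":{"type":"number"},"newtons":{"type":"number"}},"required":["commands"]}

```bash
ls; mkdir -p pics; cat > h.py <<'E'
import numpy as np, cv2
from scipy.spatial.transform import Rotation as R
from rig import arm
def shot(n,f):
    c=arm.camera(n); cv2.imwrite('pics/'+f,c['color'][:,:,::-1]); return c
def att(c):
    a=np.array(c['attitude']); return R.from_quat(a).as_matrix() if a.size==4 else a.reshape(3,3)
def ray(c,u,v,z):
    d=att(c)@np.array([(u-c['cx'])/c['fx'],-(v-c['cy'])/c['fy'],-1.])
    o=np.array(c['xyz']); return o+d*(z-o[2])/d[2]
def proj(c,p):
    q=att(c).T@(np.array(p)-c['xyz']); return c['cx']+c['fx']*q[0]/-q[2], c['cy']-c['fy']*q[1]/-q[2]
E
python3 - <<'E'
from h import *
ims=[]
import pickle
D={}
for n in ['top','side','wrist']:
    c=shot(n,n+'0.png'); D[n]=c; print(n,{k:np.round(v,4) if not isinstance(v,str) else v for k,v in c.items() if k!='color'})
pickle.dump(D,open('c0.pkl','wb'))
print(arm.get_state())
t=cv2.imread('pics/top0.png'); cv2.imwrite('pics/top0b.png',cv2.resize(t,(800,600),interpolation=cv2.INTER_CUBIC))
s=cv2.imread('pics/side0.png'); cv2.imwrite('pics/side0b.png',cv2.resize(s,(800,600),interpolation=cv2.INTER_CUBIC))
E
```

```text
pics
top {'fx': np.float64(395.6359), 'fy': np.float64(395.6359), 'cx': np.float64(255.1731), 'cy': np.float64(194.9388), 'xyz': array([ 0.4133, -0.0614,  1.3621]), 'attitude': array([-0.024 ,  0.0185,  0.7133, -0.7002])}
side {'fx': np.float64(422.0425), 'fy': np.float64(422.0425), 'cx': np.float64(254.7809), 'cy': np.float64(194.8857), 'xyz': array([-0.0452, -1.499 ,  0.6851]), 'attitude': array([ 0.5525, -0.1085, -0.1398,  0.8145])}
wrist {'fx': np.float64(297.3306), 'fy': np.float64(297.3306), 'cx': np.float64(259.7152), 'cy': np.float64(192.7172), 'xyz': array([0.1294, 0.6392, 0.373 ]), 'attitude': array([-0.1056, -0.0768,  0.5884,  0.7979])}
{'t': 0.15, 'joint_pos': array([-1.31398817,  0.46817954, -0.01160567,  1.60342478,  0.00601063,
        1.07136993, -0.05631194]), 'dq': array([-0.00248798, -0.00385486, -0.00060507, -0.00470124,  0.00086791,
       -0.00043364, -0.00102654]), 'effort': array([ 3.31584215e-04, -5.32786202e+01,  2.14301201e-02, -2.51556140e+01,
        1.14476786e-02,  5.54561688e-03, -1.78707438e-05]), 'eef_pos': array([0.1919037 , 0.62058002, 0.23054887]), 'tool_rot': array([ 1.49377518e-01,  9.88780007e-01, -6.72196534e-04, -4.53021651e-05]), 'force': array([-0.31920862,  0.45372535, -0.72277011]), 'torque': array([-0.00023347, -0.01659888, -0.05817131]), 'opening': 0.08548846193770655}
```

View pics/top0b.png

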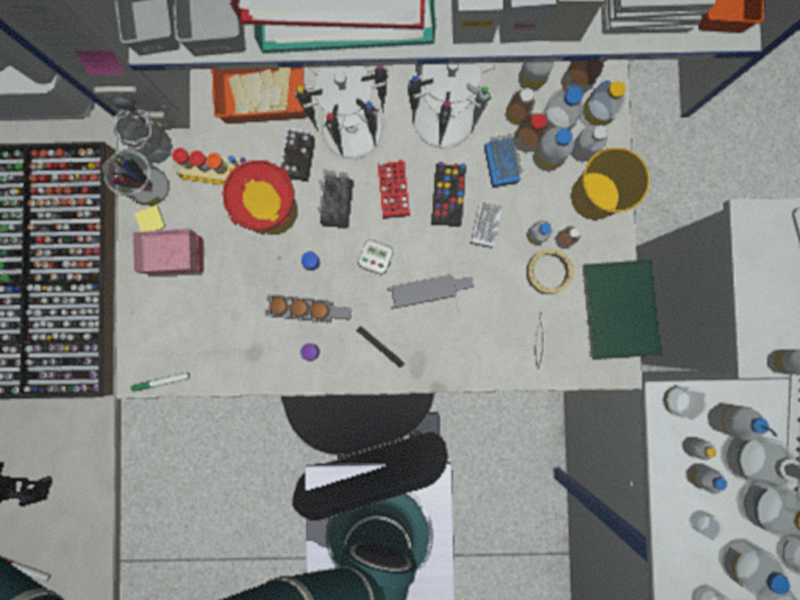

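View pics/side0b.png

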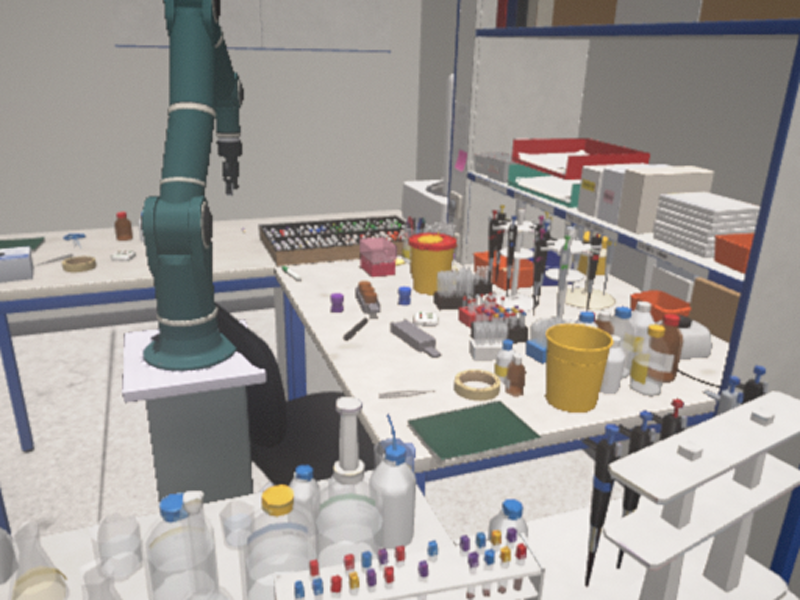

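Top view (800-wide picture): the loaded draining tray is at about (305,307) with its tab to the right (end at 350,313). The storage tray is at (425,291) with its tab end at (472,283), and the marker is at (380,346). Blue and purple look-alike jars are at (310,260) and (309,352). The side view agrees.

```bash
python3 - <<'E'
from h import *
import pickle
D=pickle.load(open('c0.pkl','rb')); c=D['top']
im=c['color'].astype(int)
for n,(x0,y0,x1,y1),z in [('store',(240,165,315,205),.028),('drain',(160,180,235,212),.028)]:
    p=im[y0:y1,x0:x1]; print(n,'table',p[0,0],p[-1,-1])
    g=p.max(2); m=(g<150).astype(np.uint8)
    k,l,s,ce=cv2.connectedComponentsWithStats(m); i=1+np.argmax(s[1:,4]); mm=(l==i).astype(np.uint8)
    cn=max(cv2.findContours(mm,0,cv2.CHAIN_APPROX_NONE)[0],key=len)[:,0]
    P=np.array([ray(c,u+x0,v+y0,z)[:2] for u,v in cn])*1000
    r=cv2.minAreaRect(P.astype(np.float32)); print(s[i],np.round(r[0]),np.round(r[1]),r[2])
    # width profile
    mu=P.mean(0); w,V=np.linalg.eigh(np.cov((P-mu).T)); d=V[:,1]*np.sign(V[1,1]); nrm=np.array([-d[1],d[0]])
    a=(P-mu)@d; b=(P-mu)@nrm; print('dir',d,'ends',mu+d*a.max(),mu+d*a.min(),'len',np.ptp(a))
    for q in range(int(a.min()),int(a.max()),8):
        s_=(a>=q)&(a<q+8); print(q,np.round([b[s_].min(),b[s_].max()],1) if s_.any() else '')
t=im[160:215,150:330].astype(np.uint8)[:,:,::-1]
w=D['wrist']['color'][:,:,::-1]
cv2.imwrite('pics/comb1.png',np.vstack([cv2.resize(t,(768,235),interpolation=cv2.INTER_CUBIC),cv2.copyMakeBorder(cv2.resize(w,(480,360)),0,0,0,288,0)]))
E
```

```text
store table [207 216 211] [175 181 176]
[  8  11  55  22 679] [ 524. -120.] [ 50. 183.] 10.257634162902832
dir [-0.18297483  0.9831176 ] ends [507.8915122  -30.23297756] [ 541.39960281 -210.27082471] len 183.12951303362667
-96 [-8.4 10.3]
-88 [-12.4  11.6]
-80 [-11.1  10.2]
-72 [-9.8 11.5]
-64 [-18.5  13.4]
-56 [-23.2  22.7]
-48 [-23.9  24. ]
-40 [-23.3  25.2]
-32 [-24.7  24.6]
-24 [-22.7  25.2]
-16 [-24.8  21.2]
-8 [-22.8  23.1]
0 [-24.2  24.4]
8 [-24.8  23. ]
16 [-24.2  21.7]
24 [-24.9  23.6]
32 [-24.3  24.9]
40 [-25.   20.2]
48 [-23.7  22.2]
56 [-25.1  24.1]
64 [-23.8  22.1]
72 [-24.5  23.4]
80 [-23.2  22.7]
drain table [168 169 162] [123 125 117]
[ 10   9  55  18 650] [487. 144.] [184.  51.] 81.79722595214844
dir [0.1228933  0.99241989] ends [499.0713571  235.45101708] [476.47599926  52.98310994] len 183.8615983095262
-95 [-11.9  12.3]
-87 [-14.2  12.7]
-79 [-10.1  10.7]
-71 [-12.8  11.4]
-63 [-18.1  19.2]
-55 [-21.5  23.3]
-47 [-23.8  24. ]
-39 [-23.1  21.7]
-31 [-22.4  22.4]
-23 [-21.3  26.8]
-15 [-23.6  23.8]
-7 [-23.3  21.5]
1 [-22.2  25.2]
9 [-21.5  23.3]
17 [-23.5  23.6]
25 [-23.1  24.7]
33 [-25.4  22.4]
41 [-21.4  23.1]
49 [-23.7  20.8]
57 [-23.3  21.5]
65 [-22.3  22.2]
73 [-21.5  22.9]
81 [-20.8  20.6]
```

View pics/comb1.png

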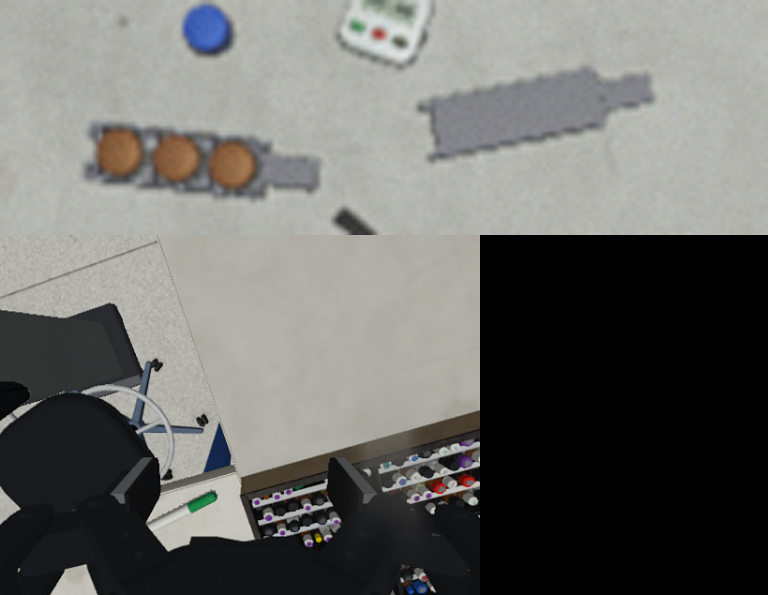

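The wrist camera looks out along tool +x, with the fingers at the bottom. Both trays measure about 183-184 mm end to end (expected 185), so I move above the storage tab.

Request:
{"api": "arm_command", "payload": {
  "commands": [0.033,-0.0512,0,0,0,-0.068,0.033,-0.0512,0,0,0,-0.068,0.033,-0.0512,0,0,0,-0.068,0.033,-0.0512,0,0,0,-0.068,0.033,-0.0512,0,0,0,-0.068,0.033,-0.0512,0,0,0,-0.068,0.033,-0.0512,0,0,0,-0.068,0.033,-0.0512,0,0,0,-0.068],
  "gripper": 0.0,
  "newtons": 80
}}

```text
t: 1.15
eef_pos: [0.4567, 0.2096, 0.2314]
tool_rot: [0.41, 0.912, 0.0, 0.0]
force: [0.3, 0.2, -0.1]
opening: 0.0424
```

Request:
{"api": "arm_command", "payload": {
  "commands": [0.0105,-0.0512,-0.0114,0,0,-0.068,0.0105,-0.0512,-0.0114,0,0,-0.068,0.0105,-0.0512,-0.0114,0,0,-0.068,0.0105,-0.0512,-0.0114,0,0,-0.068,0.0105,-0.0512,-0.0114,0,0,-0.068,0.0105,-0.0512,-0.0114,0,0,-0.068,0.0105,-0.0512,-0.0114,0,0,-0.068,0.0105,-0.0512,-0.0114,0,0,-0.068,0,0,0,0,0,0]
}}

```text
t: 2.28
eef_pos: [0.5388, -0.2032, 0.1392]
tool_rot: [0.642, 0.766, -0.002, 0.0]
force: [-0.2, 0.4, -0.7]
opening: 0.0426
```

```bash
cat >> h.py <<'E'
def st():
    s=arm.get_state(); M=R.from_quat(s['tool_rot']).as_matrix()
    print('t',round(s['t'],2),'pos',np.round(s['eef_pos'],4),'x',np.round(M[:,0],3),'z',np.round(M[:,2],3),'open',round(s['opening'],4),'F',np.round(s['force'],1),'q',np.round(s['joint_pos'],2)); return s,M
def go(p,ax,az):
    """remaining shift and turn (rotvec) to pose with tool x axis ax, tool z axis az"""
    s=arm.get_state(); az=np.array(az,float)/np.linalg.norm(az); ax=np.array(ax,float); ax-=az*(ax@az); ax/=np.linalg.norm(ax)
    T=np.stack([ax,np.cross(az,ax),az],1)
    print('shift',np.round(np.array(p)-s['eef_pos'],4),'turn',np.round((R.from_matrix(T)*R.from_quat(s['tool_rot']).inv()).as_rotvec(),4))
E
python3 - <<'E'
from h import *
s,M=st(); c=shot('wrist','w1.png'); import pickle; pickle.dump(c,open('w1.pkl','wb'))
print(c['xyz'],c['attitude'])
E
```

```text
t 2.27 pos [ 0.5388 -0.2032  0.1392] x [-0.175  0.985 -0.003] z [-0.002 -0.003 -1.   ] open 0.0426 F [-0.2  0.4 -0.7] q [-0.11  0.49  0.53  1.89 -0.32  0.84  0.76]
[ 0.52759732 -0.13930973  0.28163317] [-0.13139713 -0.01048816  0.08691158  0.98745692]
```

View pics/w1.png

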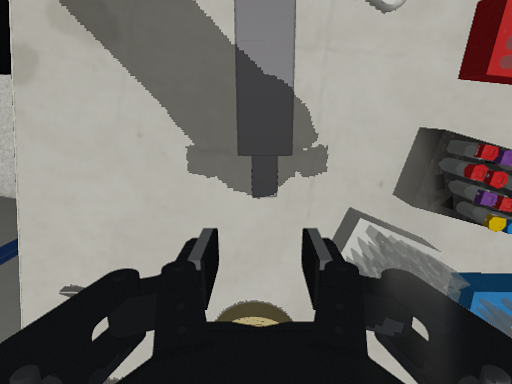

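The wrist view shows the storage tab straight below and ahead: tab end at row 197, columns 252-277, tray end at row 155, columns 236-294.

```bash
python3 - <<'E'
from h import *
import pickle
c=pickle.load(open('w1.pkl','rb')); im=c['color'].astype(int)
for r in [20,60,100,140,165,175,185,192]: 
    g=im[r,200:330].sum(1)/3; d=np.diff(g); print(r,[(200+i,round(d[i])) for i in np.argsort(-abs(d))[:6]])
for col in [258,264,270]:
    g=im[140:215,col].sum(1)/3; d=np.diff(g); print(col,[(140+i,round(d[i])) for i in np.argsort(-abs(d))[:4]])
P=lambda u,v,z:np.round(ray(c,u,v,z)*1000,1)[:2]
print('tab end L,R',P(252,197,.01),P(277.5,197,.01)); print('tray corners',P(237.5,155,.028),P(292.5,155,.028)); print('top edges',P(235.5,20,.028),P(296,20,.028))
E
```

```text
20 [(np.int64(212), 75), (np.int64(233), -57), (np.int64(295), 48), (np.int64(234), -20), (np.int64(294), 13), (np.int64(293), -13)]
60 [(np.int64(294), 48), (np.int64(252), 43), (np.int64(234), -29), (np.int64(249), 18), (np.int64(235), -15), (np.int64(293), 13)]
100 [(np.int64(301), 48), (np.int64(235), -27), (np.int64(293), 27), (np.int64(299), 21), (np.int64(236), -15), (np.int64(292), 11)]
140 [(np.int64(316), 75), (np.int64(236), -37), (np.int64(292), 26), (np.int64(291), 12), (np.int64(317), 8), (np.int64(237), -6)]
165 [(np.int64(325), 75), (np.int64(277), 29), (np.int64(251), -29), (np.int64(250), -12), (np.int64(276), 11), (np.int64(275), -8)]
175 [(np.int64(294), 76), (np.int64(314), 67), (np.int64(300), -58), (np.int64(203), -54), (np.int64(277), 29), (np.int64(301), -26)]
185 [(np.int64(280), 66), (np.int64(226), -54), (np.int64(251), -26), (np.int64(227), -22), (np.int64(277), 22), (np.int64(276), 17)]
192 [(np.int64(244), -55), (np.int64(276), 54), (np.int64(251), -38), (np.int64(277), 34), (np.int64(275), 29), (np.int64(245), -23)]
258 [(np.int64(198), 76), (np.int64(196), 29), (np.int64(197), 11), (np.int64(199), 8)]
264 [(np.int64(196), 99), (np.int64(197), 27), (np.int64(195), -12), (np.int64(155), 9)]
270 [(np.int64(194), 59), (np.int64(196), 39), (np.int64(197), 23), (np.int64(155), 9)]
tab end L,R [ 533.4 -217.3] [ 557.2 -213. ]
tray corners [ 514.5 -177.5] [ 560.8 -169.3]
top edges [497.  -75.7] [542.5 -67.7]
```

Request:
{"api": "arm_command", "payload": {
  "commands": [0.002,0.0009,-0.04,0,0,0,0.0019,0.0008,-0.04,0,0,0,0,0,-0.035,0,0,0,0,0,-0.015,0,0,0,0,0,-0.008,0,0,0,0,0,0,0,0,0]
}}

```text
t: 3.08
eef_pos: [0.5443, -0.1963, 0.0026]
tool_rot: [0.639, 0.769, 0.0, 0.0]
force: [0.7, -0.7, -0.4]
opening: 0.0427
```

Request:
{"api": "arm_command", "payload": {
  "commands": [0,0,0,0,0,0,0,0,0,0,0,0,0,0,0,0,0,0,0,0,0,0,0,0],
  "gripper": -1,
  "newtons": 80
}}

```text
t: 3.58
eef_pos: [0.5448, -0.1968, 0.0037]
tool_rot: [0.64, 0.769, 0.001, 0.001]
force: [-1.4, 0.3, 6.2]
opening: 0.0209
```

Request:
{"api": "arm_command", "payload": {
  "commands": [0,0,0.01,0,0,0,0,0,0.02,0,0,0,0,0,0.03,0,0,0,0,0,0.04,0,0,0,0.001,0.03,0.02,0,0,-0.04,0.002,0.033,0.01,0,0,-0.04,0.002,0.033,0,0,0,-0.04,0.002,0.033,0,0,0,-0.04,0.002,0.033,0,0,0,-0.04,0.002,0.033,0,0,0,-0.04,0.002,0.033,0,0,0,-0.03,0.002,0.033,0,0,0,-0.025]
}}

```text
t: 5.08
eef_pos: [0.5591, 0.0656, 0.1336]
tool_rot: [0.746, 0.666, 0.001, 0.0]
force: [-0.2, 0.3, -1.0]
opening: 0.021
```

Request:
{"api": "arm_command", "payload": {
  "commands": [0,0,0,0,0,0,0,0,0,0,0,0,0,0,0,0,0,0]
}}

```text
t: 5.45
eef_pos: [0.559, 0.0631, 0.1326]
tool_rot: [0.746, 0.666, 0.0, 0.0]
force: [-0.2, -0.0, -0.4]
opening: 0.0214
```

```bash
python3 - <<'E'
from h import *
s,M=st(); c=shot('wrist','w2.png'); import pickle; pickle.dump((c,s),open('w2.pkl','wb'))
s,M=st()
E
```

```text
t 5.45 pos [0.559  0.0631 0.1326] x [ 0.114  0.993 -0.   ] z [ 0.001 -0.    -1.   ] open 0.0214 F [-0.2 -0.  -0.4] q [-0.62  0.49  0.58  1.93 -0.36  0.82  0.04]
t 5.5 pos [0.559  0.0631 0.1325] x [ 0.114  0.993 -0.   ] z [ 0. -0. -1.] open 0.0212 F [ 0.  -0.1 -0.4] q [-0.62  0.49  0.58  1.93 -0.36  0.82  0.04]
```

View pics/w2.png

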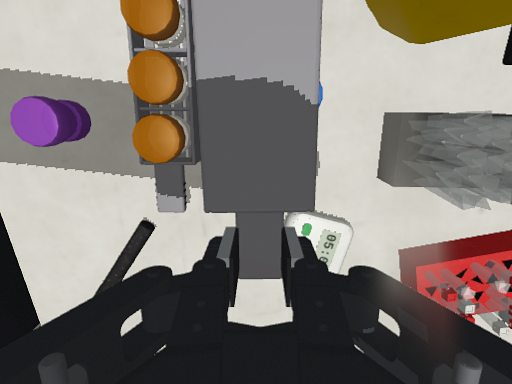

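The picture shows the held storage tray: tab end at row 278, tray end at row 211, columns 203-316. The draining tray is to the left of it: tab columns 156-186, tab end at row 211, tray end at row 164. The marker is clear of both.

```bash
python3 - <<'E'
from h import *
import pickle
c,s=pickle.load(open('w2.pkl','rb')); im=c['color'].astype(int).sum(2)/3
def edges(v,o,n=5): 
    d=np.diff(v); i=np.argsort(-abs(d))[:n]; return sorted((int(o+j),int(d[j])) for j in i)
for r in [20,60,100,150,190,205]: print('row',r,edges(im[r,180:340],180,7))
for r in [170,180,190,200,206]: print('row',r,edges(im[r,140:200],140,6))
for r in [40,60,100,120,155]: print('rowd',r,edges(im[r,115:205],115,8))
for cl in [150,160,170,180,190]: print('col',cl,edges(im[150:225,cl],150,6))
for cl in [215,245,260,275,300]: print('col',cl,edges(im[200:290,cl],200,5))
E
```

```text
row 20 [(183, -54), (184, 20), (185, 17), (187, -45), (188, -38), (191, 60), (321, 84)]
row 60 [(180, 59), (182, -40), (189, -49), (190, -31), (194, 59), (319, 49), (320, 34)]
row 100 [(184, -20), (185, -21), (196, 22), (304, 27), (309, 73), (317, -20), (321, 91)]
row 150 [(181, 70), (183, -17), (187, -33), (188, -17), (199, 16), (315, -15), (316, 151)]
row 190 [(183, -31), (185, 97), (189, 82), (201, -42), (202, -74), (314, 63), (315, 70)]
row 205 [(183, -50), (184, -41), (185, 107), (186, 62), (202, -48), (203, -72), (314, 147)]
row 170 [(153, -32), (154, -20), (181, -16), (182, -9), (183, 40), (184, 35)]
row 180 [(154, -66), (155, -65), (181, -7), (182, -14), (184, 72), (185, 7)]
row 190 [(154, -72), (156, -29), (182, -30), (183, -31), (185, 97), (189, 82)]
row 200 [(155, -29), (156, -44), (183, -47), (185, 76), (188, 23), (189, 57)]
row 206 [(156, -41), (157, -24), (183, -43), (184, -33), (185, 80), (186, 72)]
rowd 40 [(127, -61), (130, -42), (143, 128), (150, -50), (163, 46), (182, 36), (188, -47), (192, 39)]
rowd 60 [(129, -64), (130, -49), (178, 38), (180, 59), (182, -40), (18
[... 358 characters left out ...]
), (178, 51), (219, -40), (220, -42), (221, -62), (222, -51)]
col 160 [(161, -20), (192, 19), (194, 45), (210, -16), (211, 47), (212, 25)]
col 170 [(158, -24), (161, 20), (195, 70), (210, -13), (211, 44), (212, 23)]
col 180 [(152, 14), (153, 21), (161, 18), (196, 73), (211, 22), (212, 42)]
col 190 [(161, 20), (164, 51), (185, 73), (193, -57), (194, -26), (197, 73)]
col 215 [(211, -13), (212, 137), (234, -16), (235, -79), (236, -86)]
col 245 [(211, -7), (212, 9), (277, -14), (278, 109), (279, 34)]
col 260 [(210, -8), (212, 10), (277, -13), (278, 111), (279, 33)]
col 275 [(210, -8), (212, 9), (277, -15), (278, 147), (279, 6)]
col 300 [(211, 78), (213, 63), (235, -101), (236, -104), (258, -40)]
```

```bash
python3 - <<'E'
from h import *
import pickle
c,s=pickle.load(open('w2.pkl','rb')); M=R.from_quat(s['tool_rot']).as_matrix(); p=np.array(s['eef_pos'])
W=lambda u,v,z:ray(c,u+.5,v+.5,z)
def T(q): return np.round(M.T@(q-p)*1000,1)
zt=p[2]+.0243
for r,l,rr in [(20,190.8,321),(100,196,318),(190,201.7,314.5)]: 
    a,b=W(l,r,zt),W(rr,r,zt); print('held row',r,'L',T(a),'R',T(b),'w',round(np.linalg.norm(a-b)*1e3,1))
print('held tray end',T(W(260,211.5,zt)),'tab end',T(W(260,278,p[2]+.0063)))
for r,l,rr in [(190,155.2,182.5),(206,156.3,183.7),(180,154.5,181.7)]:
    a,b=W(l,r,.028),W(rr,r,.028); print('drain tab row',r,a.round(4)[:2],b.round(4)[:2],'w',round(np.linalg.norm(a-b)*1e3,1))
for r,l,rr in [(60,129.5,None),(100,133.3,184.8),(120,134.5,185.5),(155,138.2,187.7)]:
    a=W(l,r,.028); print('drain L',r,a.round(4)[:2], *( [W(rr,r,.028).round(4)[:2],round(np.linalg.norm(a-W(rr,r,.028))*1e3,1)] if rr else []))
print('drain tab end',W(170,211.2,.028).round(4),'tray end',W(150,163.8,.028).round(4),W(170,161,.028).round(4))
E
```

```text
held row 20 L [ 96.3 -24.4 -24.3] R [ 96.3  22.  -24.3] w 46.4
held row 100 L [ 69.1 -24.  -24.3] R [ 69.1  22.4 -24.3] w 46.4
held row 190 L [ 33.7 -23.6 -24.3] R [ 33.7  22.7 -24.3] w 46.4
held tray end [ 24.4   0.3 -24.3] tab end [-17.7   0.4  -6.3]
drain tab row 190 [0.4703 0.0735] [0.4936 0.0708] w 23.4
drain tab row 206 [0.4683 0.0592] [0.492  0.0564] w 23.9
drain tab row 180 [0.4715 0.0822] [0.4945 0.0795] w 23.2
drain L 60 [0.4717 0.1773]
drain L 100 [0.4681 0.1481] [0.5087 0.1434] 40.9
drain L 120 [0.4656 0.1328] [0.5065 0.1281] 41.2
drain L 155 [0.4624 0.1047] [0.5033 0.1   ] 41.2
drain tab end [0.4792 0.0531 0.028 ] tray end [0.4706 0.0963 0.028 ] [0.4877 0.0967 0.028 ]
```

```bash
python3 - <<'E'
from h import *
import pickle
s,M=st(); c=shot('top','t2.png'); pickle.dump((c,s),open('t2.pkl','wb')); p=np.array(s['eef_pos'])
u0,v0=proj(c,p+M@[.09,0,-.0243]); print(u0,v0)
x0,y0,x1,y1=145,140,265,225
cv2.imwrite('pics/t2c.png',cv2.resize(c['color'][y0:y1,x0:x1,::-1],None,fx=6,fy=6,interpolation=cv2.INTER_CUBIC))
im=c['color'].astype(int).sum(2)/3
np.set_printoptions(linewidth=200)
for u in range(165,215,5): print(u, im[150:215,u].round().astype(int)[::1])
E
```

```text
t 5.5 pos [0.559  0.0631 0.1325] x [ 0.114  0.993 -0.   ] z [ 0. -0. -1.] open 0.0212 F [ 0.  -0.1 -0.4] q [-0.62  0.49  0.58  1.93 -0.36  0.82  0.04]
187.81246704571763 169.06496705818984
165 [189 187 184 186 189 187 190 191 191 185 174 140 110 125 159 171 169 158 145 151 141 136 136 133 136 119 112 160 188 190 188 186 185 185 189 187 189 185 184 187 187 184 185 184 186 188 188 189 188
 195 194 194 194 191 193 193 191 172 171 157 114  86  74  67  59]
170 [187 197 193 185 188 187 184 188 190 190 187 161 131 131 133 130 132 132 130 132 130 134 134 133 133 135 103 149 187 190 148 107 154 186 186 188 190 192 184 179 168 169 185 190 179 169 152 117  80
  61  63  68  66  74  70  72  69  75  66  78  78  77  73  70  77]
175 [159 193 189 189 189 189 190 191 190 190 190 168 137 125 133 132 134 135 130 133 130 134 133 134 135 136 119  95  95 106 100 100 122 110  79  73  67  62  65  62  73  68  72  67  75  72  78  72  74
  74  74  74  77  72  78  76  79  76  81  77  79  76  76  78  78]
180 [171 167 165 153 139 136 117 101  97  92  92  90  93  93  96  99 102  97  93  85  79  67  64  70  62  69  
[... 728 characters left out ...]
 78 76 75 76 73 77 73 68 72 74]
200 [89 92 93 86 82 77 80 77 80 75 80 73 83 83 77 78 78 79 77 77 79 82 79 76 76 77 76 81 79 80 79 79 78 77 75 76 72 76 76 78 76 72 76 71 73 73 77 71 71 70 73 76 76 70 73 73 73 69 70 69 69 70 67 66 75]
205 [86 90 90 93 87 76 82 82 78 78 79 77 74 80 79 81 79 81 78 78 75 77 76 79 78 79 75 74 75 73 71 77 74 73 74 73 74 71 77 75 72 71 70 71 75 75 69 68 70 67 66 68 64 62 66 73 64 69 61 66 63 61 58 61 63]
210 [ 88  94  93  89  97  87  84  85  84  84  83  89  79  79  83  84  86  89  75  73  74  70  72  79  70  73  70  74  69  72  72  66  70  72  64  66  69  65  67  63  65  64  60  65  59  61  62  60  60
  62  47  62  56  63  68  68  92 105 111 111 112 107 109 110 109]
```

View pics/t2c.png

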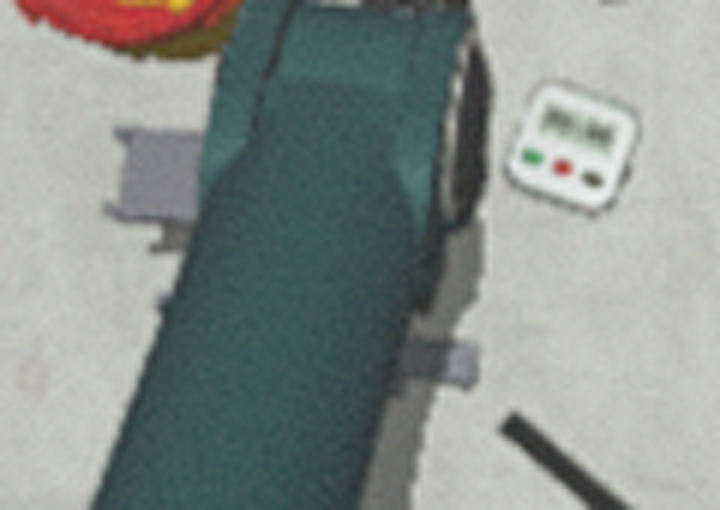

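The crop shows the far end of the held tray sticking out left of the arm (upper edge near crop row 128, lower edge near row 217). The draining tab is at crop (440,362). I use this to check the cameras' sideways bias against the gripper.

```bash
python3 - <<'E'
from h import *
import pickle
c,s=pickle.load(open('t2.pkl','rb')); M=R.from_quat(s['tool_rot']).as_matrix(); p=np.array(s['eef_pos'])
im=c['color'].astype(float).mean(2)
def cross(v,lo,hi,lev,up):
    for i in range(lo,hi):
        a,b=v[i],v[i+1]
        if (a>lev>=b and not up) or (a<=lev<b and up): return i+(a-lev)/(a-b)
for u in range(168,177):
    v=im[:,u]; a=cross(v,155,170,160,False)
    if a is None: continue
    # lower: top face 133 -> side/shadow or table
    b=cross(v,172,182,120,False); 
    q=ray(c,u,a,p[2]+.0243); o=M.T@(q-p)*1000; print(u,'upper',round(a,2),o.round(1)[:2], 'lower',b and (round(b,2),(M.T@(ray(c,u,b,p[2]+.0243)-p)*1000).round(1)[:2]))
D=pickle.load(open('c0.pkl','rb'))['top']; im=D['color'].astype(float).mean(2)
d=np.array([.127,.992]); n=np.array([.992,-.127]); o=np.array([.4932,.1619])
for u in list(range(172,206,4))+[210,212,214,216,218,220]:
    v=im[:,u]; cen=int(round(proj(D,[*(o+d*((212-u)*.0034-.096+.015)),.028])[1]))
    a=cross(v,cen-12,cen,152,False); b=cross(v,cen,cen+14,152,True)
    if a and b:
        A=(ray(D,u,a,.028)[:2]-o); B=ray(D,u,b,.028)[:2]-o
        print(u,round(a,1),round(b,1),'s',round(A@d*1e3),'lat',round(A@n*1e3,1),round(B@n*1e3,1))
E
```

```text
168 upper 160.5 [153.5  20.6] lower (np.float64(175.35), array([148.5, -25. ]))
169 upper 160.91 [150.3  19.6] lower (np.float64(175.26), array([145.5, -24.5]))
170 upper 161.04 [147.2  19.5] lower (np.float64(175.47), array([142.4, -24.8]))
171 upper 161.26 [144.1  19.1] lower (np.float64(175.3), array([139.4, -24. ]))
172 upper 161.03 [141.1  20.1] lower (np.float64(175.35), array([136.3, -23.9]))
173 upper 161.13 [138.   20.1] lower (np.float64(175.25), array([133.3, -23.3]))
174 upper 161.22 [134.9  20.1] lower (np.float64(175.67), array([130.1, -24.3]))
175 upper 161.27 [131.8  20.2] lower (np.float64(175.96), array([126.9, -24.9]))
176 upper 161.22 [128.8  20.7] lower (np.float64(176.08), array([123.8, -24.9]))
172 188.0 201.8 s 71 lat 20.2 -26.2
176 188.0 203.0 s 57 lat 21.9 -28.6
180 188.3 202.9 s 44 lat 22.4 -27.0
184 189.1 204.0 s 30 lat 21.1 -29.0
188 189.3 204.0 s 16 lat 22.0 -27.5
192 190.3 205.1 s 2 lat 20.1 -29.8
196 190.0 205.1 s -11 lat 22.3 -28.5
200 190.3 206.3 s -25 lat 22.8 -30.9
204 191.1 205.8 s -38 lat 21.8 -27.7
210 191.9 206.3 s -59 lat 21.3 -27.1
212 192.6 205.3 s -66 lat 19.7 -23.3
214 195.4 203.9 s -74 lat 10.8 -17.8
216 196.0 204.0 s -81 lat 9.4 -17.3
218 196.0 204.1 s -87 lat 10.2 -17.0
220 195.9 204.2 s -94 lat 11.5 -16.4
```

Request:
{"api": "arm_command", "payload": {
  "commands": [-0.0258,0.0025,0,0,0,-0.008,-0.0258,0.0025,0,0,0,-0.008,-0.0258,0.0025,0,0,0,-0.009,0,0,-0.026,0,0,0,0,0,-0.026,0,0,0,0,0,-0.015,0,0,0,0,0,0,0,0,0,0,0,0,0,0,0,0,0,0,0,0,0]
}}

```text
t: 6.68
eef_pos: [0.4821, 0.0721, 0.0658]
tool_rot: [0.754, 0.657, 0.001, 0.0]
force: [-0.1, -0.2, -0.3]
opening: 0.0211
```

```bash
python3 - <<'E'
from h import *
s,M=st(); go([.4815,.0706,.031],[.139,.990,0],[0,0,-1])
c=shot('side','s3.png'); w=shot('wrist','w3.png')
u,v=map(int,proj(c,[.49,.13,.05])); print(u,v)
a=cv2.resize(c['color'][v-40:v+40,u-50:u+50,::-1],(480,384),interpolation=cv2.INTER_CUBIC)
cv2.imwrite('pics/c3.png',np.hstack([a,cv2.resize(w['color'][:384,100:420,::-1],(320,384))]))
E
```

```text
t 6.67 pos [0.4821 0.0721 0.0658] x [0.137 0.991 0.001] z [ 0.001  0.    -1.   ] open 0.0211 F [-0.1 -0.2 -0.3] q [-0.65  0.49  0.53  2.14 -0.43  0.61  0.05]
shift [-0.0006 -0.0015 -0.0348] turn [-0.0005  0.0015 -0.0023]
236 186
```

View pics/c3.png

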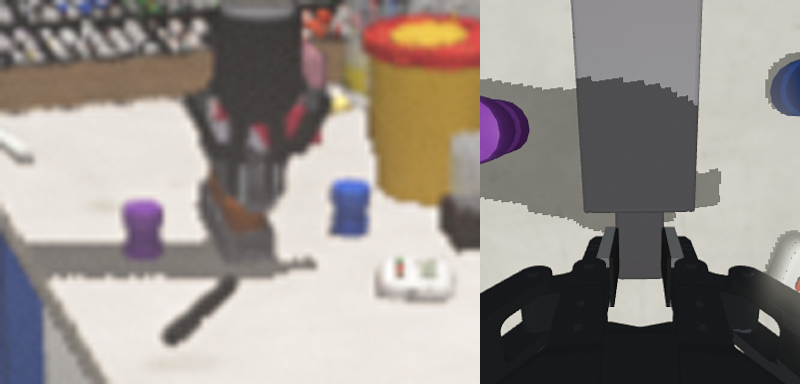

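The storage tray covers the draining tray completely in the wrist view, so they are lined up to within a few mm. Lowering gently.

Request:
{"api": "arm_command", "payload": {
  "commands": [-0.0006,-0.0012,-0.005,0,0,0,0,0,-0.005,0,0,0,0,0,-0.004,0,0,0,0,0,-0.003,0,0,0,0,0,0,0,0,0]
}}

```text
t: 7.4
eef_pos: [0.4807, 0.0707, 0.0478]
tool_rot: [0.754, 0.657, -0.0, -0.0]
force: [-0.2, 0.0, -0.4]
opening: 0.0209
```

Request:
{"api": "arm_command", "payload": {
  "commands": [0,0,-0.002,0,0,0,0,0,-0.002,0,0,0,0,0,-0.002,0,0,0,0,0,0,0,0,0]
}}

```text
t: 7.9
eef_pos: [0.4808, 0.0708, 0.0419]
tool_rot: [0.754, 0.657, -0.0, -0.0]
force: [0.1, 0.0, -0.4]
opening: 0.021
```

The jars have entered the pockets with no contact force. Next come the pins.

Request:
{"api": "arm_command", "payload": {
  "commands": [0,0,-0.002,0,0,0,0,0,-0.002,0,0,0,0,0,0,0,0,0]
}}

```text
t: 8.28
eef_pos: [0.4808, 0.0707, 0.0379]
tool_rot: [0.754, 0.657, -0.0, -0.0]
force: [0.1, -0.1, -0.6]
opening: 0.0213
```

Request:
{"api": "arm_command", "payload": {
  "commands": [0,0,-0.002,0,0,0,0,0,-0.002,0,0,0,0,0,0,0,0,0]
}}

```text
t: 8.65
eef_pos: [0.4808, 0.0708, 0.0339]
tool_rot: [0.754, 0.657, -0.0, -0.0]
force: [-1.6, -0.4, -0.4]
opening: 0.021
```

Request:
{"api": "arm_command", "payload": {
  "commands": [0,0,-0.0015,0,0,0,0,0,-0.001,0,0,0,0,0,0,0,0,0]
}}

```text
t: 9.02
eef_pos: [0.481, 0.0708, 0.0317]
tool_rot: [0.754, 0.657, 0.0, 0.0]
force: [-0.1, 0.1, 0.6]
opening: 0.0213
```

Rim contact came at z = 0.0317, as predicted. I open the gripper, tilt it 45° and take both tabs together.

Request:
{"api": "arm_command", "payload": {
  "commands": [0,0,0,0,0,0,0,0,0,0,0,0,0,0,0,0,0,0],
  "gripper": 0.0
}}

```text
t: 9.4
eef_pos: [0.4809, 0.0708, 0.0316]
tool_rot: [0.754, 0.657, 0.0, 0.0]
force: [-0.1, -0.6, -0.0]
opening: 0.0426
```

```bash
python3 - <<'E'
from h import *
s,M=st(); d=np.array([.138,.990,0]); G=np.array([.4806,.0678,.028]); az=d*.7071+np.array([0,0,-.7071]); go(G+.019*az,d,az)
c=shot('wrist','w4.png'); im=c['color'].astype(float).mean(2)
T=lambda u,v,z:(M.T@(ray(c,u,v,z)-s['eef_pos'])*1000).round(1)
def e(v,o,n=5):
    g=np.diff(v); i=np.argsort(-abs(g))[:n]; return sorted((int(o+j),int(g[j])) for j in i)
for r in [20,100,190,205]: print(r,e(im[r,170:340],170,6))
for q in [215,260,300]: print(q,e(im[195:300,q],195,5))
cv2.imwrite('pics/w4c.png',c['color'][0:320,120:400,::-1])
E
```

```text
t 9.4 pos [0.4809 0.0708 0.0316] x [ 0.137  0.991 -0.   ] z [ 0. -0. -1.] open 0.0426 F [-0.1 -0.6 -0. ] q [-0.6   0.56  0.47  2.15 -0.48  0.54  0.09]
shift [ 0.0015  0.0103 -0.017 ] turn [ 0.7778 -0.1078 -0.0013]
20 [(190, -74), (191, -22), (192, 17), (193, 10), (320, -13), (321, 87)]
100 [(195, -27), (196, -23), (302, 21), (307, -21), (313, 64), (318, 76)]
190 [(201, -36), (202, -20), (315, 72), (318, 51), (328, -60), (329, -28)]
205 [(202, -36), (203, -19), (204, 3), (313, -8), (314, 50), (315, 7)]
215 [(213, 35), (226, -17), (227, -58), (228, -33), (289, 19)]
260 [(211, -7), (212, 7), (277, -13), (278, 103), (279, 32)]
300 [(210, -9), (211, 17), (212, 33), (242, 71), (243, 18)]
```

View pics/w4c.png

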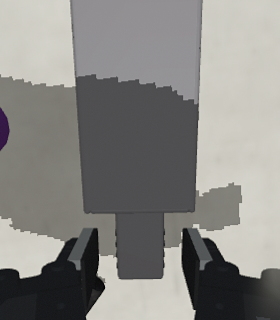

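The tray did not move when released (the edges are identical to before), so it is seated. Tilting and gripping the pair.

Request:
{"api": "arm_command", "payload": {
  "commands": [0,0.001,-0.003,0.1296,-0.018,0,0,0.001,-0.003,0.1296,-0.018,0,0,0.002,-0.003,0.1296,-0.018,0,0.0005,0.002,-0.003,0.1296,-0.018,0,0.0005,0.002,-0.003,0.1296,-0.018,0,0.0005,0.0023,-0.002,0.1296,-0.018,0,0,0,0,0,0,0,0,0,0,0,0,0]
}}

```text
t: 10.45
eef_pos: [0.4824, 0.0817, 0.0148]
tool_rot: [0.696, 0.608, 0.288, -0.251]
force: [-0.4, 0.4, 0.0]
opening: 0.0429
```

```bash
python3 - <<'E'
from h import *
s,M=st(); d=np.array([.138,.990,0]); G=np.array([.4806,.0678,.028]); az=d*.7071+np.array([0,0,-.7071]); go(G+.019*az,d,az)
E
```

```text
t 10.45 pos [0.4824 0.0817 0.0148] x [0.096 0.702 0.706] z [ 0.096  0.699 -0.708] open 0.0429 F [-0.4  0.4  0. ] q [ 0.36  0.74 -0.17  2.14 -1.15  0.75  1.15]
shift [ 0.0001 -0.0006 -0.0003] turn [ 0.0016  0.0004 -0.0021]
```

Request:
{"api": "arm_command", "payload": {
  "commands": [0,0,0,0,0,0,0,0,0,0,0,0,0,0,0,0,0,0,0,0,0,0,0,0,0,0,0,0,0,0],
  "gripper": -1,
  "newtons": 120
}}

```text
t: 11.08
eef_pos: [0.4826, 0.0823, 0.0156]
tool_rot: [0.696, 0.607, 0.289, -0.252]
force: [0.4, 2.0, 5.9]
opening: 0.0225
```

```bash
python3 - <<'E'
from h import *
s,M=st(); r=.70711; go([.50,-.0734,.1566+.03],[0,r,-r],[0,-r,-r])
E
```

```text
t 11.07 pos [0.4826 0.0823 0.0156] x [0.095 0.699 0.708] z [ 0.097  0.702 -0.706] open 0.0225 F [0.4 2.  5.9] q [ 0.36  0.74 -0.17  2.13 -1.15  0.75  1.15]
shift [ 0.0174 -0.1557  0.171 ] turn [-1.57    0.1078  0.1057]
```

Request:
{"api": "arm_command", "payload": {
  "commands": [0,0,0.006,0,0,0,0,0,0.012,0,0,0,0,-0.01,0.025,-0.03,0,0,0,-0.015,0.035,-0.05,0.005,0.005,0,-0.015,0.04,-0.09,0.006,0.006,0,-0.015,0.04,-0.12,0.009,0.009,0,-0.015,0.025,-0.14,0.01,0.01,0,-0.015,0,-0.14,0.01,0.01]
}}

```text
t: 12.08
eef_pos: [0.4834, -0.005, 0.2008]
tool_rot: [0.733, 0.672, 0.088, -0.059]
force: [-1.5, -0.2, -2.3]
opening: 0.0224
```

```bash
python3 - <<'E'
from h import *
s,M=st(); r=.70711; go([.50,-.0734,.1566+.02],[0,r,-r],[0,-r,-r])
E
```

```text
t 12.07 pos [ 0.4834 -0.005   0.2008] x [0.08  0.975 0.208] z [ 0.05   0.204 -0.978] open 0.0224 F [-1.5 -0.2 -2.3] q [-0.02  0.22  0.11  2.07 -0.31  0.85  0.2 ]
shift [ 0.0166 -0.0684 -0.0242] turn [-0.9928  0.0735  0.0655]
```

Request:
{"api": "arm_command", "payload": {
  "commands": [0.0024,-0.0098,0,-0.1418,0.0105,0.0094,0.0024,-0.0098,0,-0.1418,0.0105,0.0094,0.0024,-0.0098,0,-0.1418,0.0105,0.0094,0.0024,-0.0098,0,-0.1418,0.0105,0.0094,0.0024,-0.0098,-0.006,-0.1418,0.0105,0.0094,0.0024,-0.0098,-0.009,-0.1418,0.0105,0.0094,0.0022,-0.0096,-0.009,-0.1418,0.0105,0.0094,0,0,0,0,0,0,0,0,0,0,0,0]
}}

```text
t: 13.2
eef_pos: [0.499, -0.0725, 0.1742]
tool_rot: [0.656, 0.653, -0.27, 0.267]
force: [-0.4, -0.7, -2.4]
opening: 0.0224
```

```bash
python3 - <<'E'
from h import *
s,M=st(); r=.70711; go([.50,-.0734,.1566+.005],[0,r,-r],[0,-r,-r])
c=shot('side','s5.png'); w=shot('wrist','w5.png')
u,v=map(int,proj(c,[.5,-.06,.12])); print(u,v)
a=cv2.resize(c['color'][max(0,v-55):v+55,max(0,u-64):u+64,::-1],(448,384),interpolation=cv2.INTER_CUBIC)
cv2.imwrite('pics/c5.png',np.hstack([a,cv2.resize(w['color'][:384,100:420,::-1],(320,384))]))
E
```

```text
t 13.2 pos [ 0.499  -0.0725  0.1742] x [ 0.002  0.712 -0.702] z [-0.006 -0.702 -0.712] open 0.0224 F [-0.4 -0.7 -2.4] q [-0.56  0.47  0.26  2.04  0.72  1.06 -0.81]
shift [ 0.001  -0.0009 -0.0126] turn [-0.0071 -0.003   0.0056]
254 185
```

View pics/c5.png

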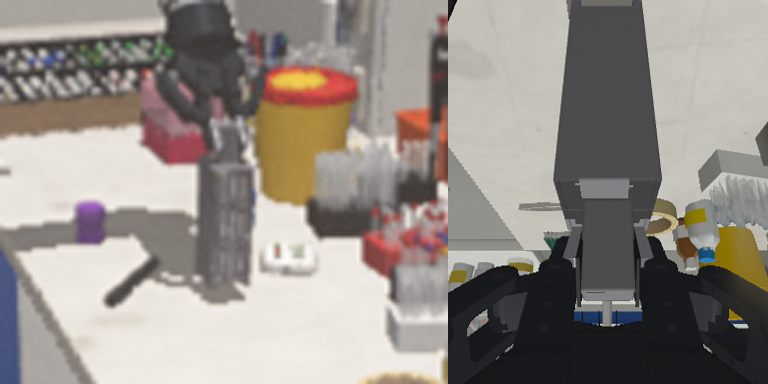

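The pair hangs upright and closed: the side view shows it vertical and the wrist view shows no gap. Standing it on the ribbed end.

Request:
{"api": "arm_command", "payload": {
  "commands": [0.0005,-0.0005,-0.005,-0.007,-0.003,0.005,0,0,-0.005,0,0,0,0,0,-0.003,0,0,0,0,0,0,0,0,0]
}}

```text
t: 13.8
eef_pos: [0.4993, -0.0729, 0.1603]
tool_rot: [0.653, 0.653, -0.272, 0.271]
force: [-0.5, 0.2, -1.9]
opening: 0.0221
```

Request:
{"api": "arm_command", "payload": {
  "commands": [0,0,-0.002,0,0,0,0,0,-0.0015,0,0,0,0,0,0,0,0,0]
}}

```text
t: 14.18
eef_pos: [0.4995, -0.0728, 0.157]
tool_rot: [0.653, 0.653, -0.272, 0.271]
force: [1.4, 0.4, -2.2]
opening: 0.0224
```

Request:
{"api": "arm_command", "payload": {
  "commands": [0,0,-0.0015,0,0,0,0,0,-0.001,0,0,0,0,0,0,0,0,0]
}}

```text
t: 14.55
eef_pos: [0.4997, -0.0731, 0.1558]
tool_rot: [0.653, 0.653, -0.272, 0.272]
force: [-1.6, 0.9, 6.7]
opening: 0.022
```

```bash
python3 - <<'E'
from h import *
s,M=st(); w=shot('wrist','w6.png'); im=w['color'].astype(float).mean(2)
def e(v,o,n=5):
    g=np.diff(v); i=np.argsort(-abs(g))[:n]; return sorted((int(o+j),int(g[j])) for j in i)
for r in [30,150,190,220,260]: print(r,e(im[r,170:360],170,6))
for q in [230,262,290]: print(q,e(im[0:320,q],0,8))
E
```

```text
t 14.55 pos [ 0.4997 -0.0731  0.1558] x [-0.001  0.704 -0.71 ] z [-0.    -0.71  -0.704] open 0.022 F [-1.6  0.9  6.7] q [-0.57  0.51  0.26  2.05  0.73  1.03 -0.84]
30 [(218, -20), (219, -69), (220, -30), (295, -8), (296, 96), (297, 29)]
150 [(206, -18), (207, -72), (208, -31), (309, 22), (310, 94), (311, 7)]
190 [(207, -79), (208, -50), (234, 63), (282, -49), (310, 104), (351, -62)]
220 [(222, 48), (224, -50), (292, 63), (327, 109), (336, -60), (356, 48)]
260 [(195, -47), (226, -45), (233, 51), (292, 61), (321, 48), (323, 62)]
230 [(184, -48), (185, -22), (223, 62), (225, -21), (226, -22), (257, 37), (306, 76), (310, -46)]
262 [(3, -20), (195, -49), (296, -48), (297, 39), (300, 60), (304, -36), (305, -27), (310, -38)]
290 [(222, 63), (225, -20), (226, -23), (248, -23), (286, 28), (306, 78), (310, -45), (311, -20)]
```

Request:
{"api": "arm_command", "payload": {
  "commands": [0,0,0,0,0,0,0,0,0,0,0,0,0,0,0,0,0,0,0,0.008,0.008,0,0,0,0,0.014,0.014,0,0,0,0,0.015,0.015,0,0,0,0,0.015,0.03,0,0,0,0,0,0.04,0,0,0,0,0,0,0,0,0],
  "gripper": 0.0
}}

```text
t: 15.72
eef_pos: [0.5009, -0.0197, 0.2643]
tool_rot: [0.654, 0.653, -0.269, 0.272]
force: [-0.6, -0.5, -0.9]
opening: 0.0426
```

```bash
python3 - <<'E'
from h import *
s,M=st(); r=.70711; G=np.array([.4997,-.0596,.169]); az=np.array([0,r,-r]); go(G-.05*az+[0,0,.03],[0,r,r],az)
c=shot('side','s7.png'); w=shot('wrist','w7.png')
u,v=map(int,proj(c,[.5,-.06,.12]))
a=cv2.resize(c['color'][max(0,v-55):v+55,max(0,u-64):u+64,::-1],(448,384),interpolation=cv2.INTER_CUBIC)
cv2.imwrite('pics/c7.png',np.hstack([a,cv2.resize(w['color'][:384,100:420,::-1],(320,384))]))
E
```

```text
t 15.72 pos [ 0.5009 -0.0197  0.2643] x [ 0.002  0.708 -0.707] z [ 0.004 -0.707 -0.708] open 0.0426 F [-0.6 -0.5 -0.9] q [-0.64  0.35  0.23  1.94  0.66  1.28 -0.74]
shift [-0.0012 -0.0753 -0.03  ] turn [1.57   0.0045 0.0024]
```

View pics/c7.png

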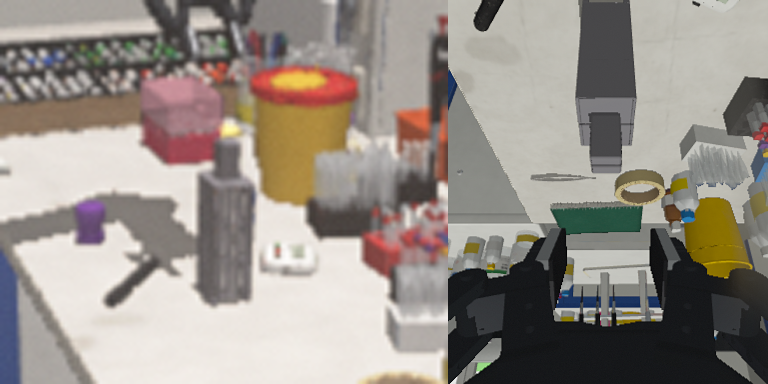

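The pair stands by itself, closed, tabs up. Now I swing the gripper over to the other side.

Request:
{"api": "arm_command", "payload": {
  "commands": [0,-0.007,0,0.143,0,0,0,-0.007,0,0.143,0,0,0,-0.007,0,0.143,0,0,0,-0.007,0,0.143,0,0,0,-0.007,0,0.143,0,0,0,-0.007,0,0.143,0,0,0,-0.007,0,0.143,0,0,0,-0.007,0,0.143,0,0,-0.0005,-0.007,0,0.143,0,0,-0.0005,-0.007,0,0.143,0,0,0,-0.006,0,0.14,0,0,0,0,0,0,0,0]
}}

```text
t: 17.32
eef_pos: [0.4973, -0.099, 0.2585]
tool_rot: [0.656, 0.652, 0.268, -0.271]
force: [-0.6, 0.4, -0.3]
opening: 0.0424
```

```bash
python3 - <<'E'
from h import *
s,M=st(); r=.70711; G=np.array([.4997,-.0596,.169]); az=np.array([0,r,-r]); go(G-.05*az,[0,r,r],az)
E
```

```text
t 17.32 pos [ 0.4973 -0.099   0.2585] x [0.007 0.709 0.705] z [-0.001  0.706 -0.709] open 0.0424 F [-0.6  0.4 -0.3] q [ 0.31  0.45  0.27  1.82 -0.75  1.46  0.88]
shift [ 0.0024  0.004  -0.0541] turn [ 0.0023 -0.0059  0.0039]
```

Request:
{"api": "arm_command", "payload": {
  "commands": [0.001,0.002,-0.027,0.001,-0.003,0.002,0.0012,0.002,-0.027,0.001,-0.003,0.002,0,0.016,-0.016,0,0,0,0,0.018,-0.018,0,0,0,0,0.0148,-0.0148,0,0,0,0,0,0,0,0,0,0,0,0,0,0,0]
}}

```text
t: 18.2
eef_pos: [0.5011, -0.044, 0.1594]
tool_rot: [0.651, 0.656, 0.272, -0.268]
force: [-0.2, -1.1, -0.7]
opening: 0.043
```

```bash
python3 - <<'E'
from h import *
s,M=st(); r=.70711; G=np.array([.4997,-.0596,.169]); az=np.array([0,r,-r]); go(G+.019*az,[0,r,r],az)
w=shot('wrist','w8.png'); im=w['color'].astype(float).mean(2)
def e(v,o,n=5):
    g=np.diff(v); i=np.argsort(-abs(g))[:n]; return sorted((int(o+j),int(g[j])) for j in i)
for r in [150,230,250,270]: print(r,e(im[r,170:360],170,8))
E
```

```text
t 18.2 pos [ 0.5011 -0.044   0.1594] x [-0.009  0.709  0.706] z [ 0.001  0.706 -0.709] open 0.043 F [-0.2 -1.1 -0.7] q [ 0.26  0.55  0.21  1.93 -0.85  1.25  1.  ]
shift [-0.0014 -0.0021 -0.0039] turn [ 0.0022  0.0076 -0.0057]
150 [(183, 34), (184, -26), (192, 47), (193, 82), (316, -54), (319, -36), (348, 83), (349, 38)]
230 [(190, -60), (201, 64), (217, 106), (301, -70), (302, -80), (307, 61), (331, -57), (348, -49)]
250 [(191, 62), (295, 101), (300, -71), (301, -78), (315, 74), (338, 77), (342, -76), (351, 81)]
270 [(217, 28), (218, 64), (283, 36), (296, 77), (301, -54), (302, -77), (303, -36), (358, 102)]
```

Request:
{"api": "arm_command", "payload": {
  "commands": [-0.0014,-0.0021,-0.0039,0.002,0.0076,-0.0057,0,0,0,0,0,0]
}}

```text
t: 18.5
eef_pos: [0.4992, -0.0468, 0.1548]
tool_rot: [0.654, 0.652, 0.271, -0.271]
force: [-0.5, -0.1, -0.4]
opening: 0.043
```

Request:
{"api": "arm_command", "payload": {
  "commands": [0,0,0,0,0,0,0,0,0,0,0,0,0,0,0,0,0,0,0,0,0,0,0,0,0,0,0,0,0,0],
  "gripper": -1,
  "newtons": 120
}}

```text
t: 19.12
eef_pos: [0.4993, -0.0461, 0.1551]
tool_rot: [0.653, 0.653, 0.271, -0.271]
force: [-1.7, -1.3, 3.9]
opening: 0.0225
```

```bash
python3 - <<'E'
from h import *
s,M=st(); r=.70711; az=np.array([0,-r,-r]); G=np.array([.48,-.035,.028]); go(G+.019*az,[0,r,-r],az)
E
```

```text
t 19.12 pos [ 0.4993 -0.0461  0.1551] x [0.001 0.706 0.708] z [-0.     0.708 -0.706] open 0.0225 F [-1.7 -1.3  3.9] q [ 0.27  0.56  0.21  1.93 -0.85  1.25  1.  ]
shift [-0.0193 -0.0023 -0.1406] turn [-1.5721e+00 -2.0000e-04  1.2000e-03]
```

Request:
{"api": "arm_command", "payload": {
  "commands": [0,0,0.012,0,0,0,0,0,0.028,0,0,0,-0.0019,0,0,-0.157,0,0,-0.0019,0,0,-0.157,0,0,-0.0019,0,-0.01,-0.157,0,0,-0.0019,0,-0.012,-0.157,0,0,-0.0019,0,-0.014,-0.157,0,0,-0.0019,0,-0.018,-0.157,0,0,-0.0019,0,-0.02,-0.157,0,0,-0.0019,0,-0.02,-0.157,0,0,-0.0019,0,-0.018,-0.157,0,0,-0.0019,0,-0.015,-0.157,0,0]
}}

```text
t: 20.62
eef_pos: [0.4811, -0.0443, 0.0676]
tool_rot: [0.654, 0.653, -0.269, 0.272]
force: [0.5, 0.1, -3.3]
opening: 0.0223
```

Request:
{"api": "arm_command", "payload": {
  "commands": [0,0,0,0,0,0,0,0,0,0,0,0]
}}

```text
t: 20.88
eef_pos: [0.4807, -0.0465, 0.0688]
tool_rot: [0.655, 0.653, -0.269, 0.269]
force: [0.0, 0.1, -0.3]
opening: 0.0225
```

```bash
python3 - <<'E'
from h import *
s,M=st(); r=.70711; az=np.array([0,-r,-r]); G=np.array([.48,-.035,.028]); go(G+.019*az,[0,r,-r],az)
c=shot('side','s9.png'); w=shot('wrist','w9.png')
u,v=map(int,proj(c,[.48,-.1,.07]))
a=cv2.resize(c['color'][max(0,v-48):v+48,max(0,u-56):u+56,::-1],(448,384),interpolation=cv2.INTER_CUBIC)
cv2.imwrite('pics/c9.png',np.hstack([a,cv2.resize(w['color'][:384,100:420,::-1],(320,384))]))
E
```

```text
t 20.88 pos [ 0.4807 -0.0465  0.0688] x [ 0.003  0.71  -0.704] z [-0.    -0.704 -0.71 ] open 0.0225 F [ 0.   0.1 -0.3] q [-0.92  0.75  0.64  2.1   0.45  0.76 -0.74]
shift [-0.0007 -0.0019 -0.0543] turn [-0.0048  0.002   0.0024]
```

View pics/c9.png

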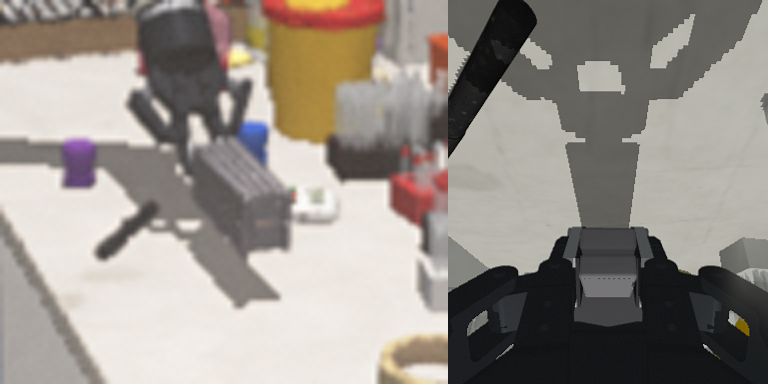

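The pair is held level with the slotted draining tray on top, still closed, and the marker and timer are clear. Lowering.

Request:
{"api": "arm_command", "payload": {
  "commands": [-0.0007,-0.001,-0.018,-0.004,0.002,0.002,0,-0.001,-0.018,0,0,0,0,0,-0.009,0,0,0,0,0,-0.003,0,0,0,0,0,0,0,0,0]
}}

```text
t: 21.6
eef_pos: [0.4799, -0.0482, 0.0205]
tool_rot: [0.653, 0.653, -0.271, 0.271]
force: [0.4, 0.4, -3.2]
opening: 0.0223
```

Request:
{"api": "arm_command", "payload": {
  "commands": [0,0,-0.002,0,0,0,0,0,-0.0015,0,0,0,0,0,0,0,0,0]
}}

```text
t: 21.98
eef_pos: [0.4796, -0.0481, 0.0164]
tool_rot: [0.652, 0.654, -0.272, 0.271]
force: [0.5, 0.6, -2.2]
opening: 0.0224
```

Request:
{"api": "arm_command", "payload": {
  "commands": [0,0,-0.0012,0,0,0,0,0,0,0,0,0]
}}

```text
t: 22.22
eef_pos: [0.4796, -0.0481, 0.0151]
tool_rot: [0.652, 0.654, -0.272, 0.271]
force: [-0.5, -0.5, -2.2]
opening: 0.0222
```

Request:
{"api": "arm_command", "payload": {
  "commands": [0,0,-0.0012,0,0,0,0,0,0,0,0,0]
}}

```text
t: 22.48
eef_pos: [0.4797, -0.0482, 0.0145]
tool_rot: [0.652, 0.653, -0.272, 0.271]
force: [-1.1, 2.5, 4.2]
opening: 0.0225
```

Request:
{"api": "arm_command", "payload": {
  "commands": [0,0,-0.001,0,0,0,0,0,0,0,0,0]
}}

```text
t: 22.72
eef_pos: [0.4798, -0.0481, 0.0143]
tool_rot: [0.652, 0.653, -0.272, 0.272]
force: [-2.1, 6.9, 12.4]
opening: 0.0221
```

Request:
{"api": "arm_command", "payload": {
  "commands": [0,0,0,0,0,0,0,0,0,0,0,0,0,0,0,0,0,0,0,0.01,0.01,0,0,0,0,0.014,0.014,0,0,0,0,0.012,0.03,0,0,0,0,-0.004,0.005,0.131,0,0,0,-0.004,0,0.131,0,0,0,-0.004,0,0.131,0,0,0,-0.004,0,0.131,0,0,0,-0.004,0,0.131,0,0,0,-0.003,0,0.13,0,0],
  "gripper": 0.0
}}

```text
t: 24.22
eef_pos: [0.4802, -0.0347, 0.0734]
tool_rot: [0.706, 0.708, 0.001, 0.0]
force: [-0.7, -0.5, -0.7]
opening: 0.0427
```

Request:
{"api": "arm_command", "payload": {
  "commands": [0,0,0,0,0,0,0,0,0,0,0,0]
}}

```text
t: 24.48
eef_pos: [0.4796, -0.0346, 0.0723]
tool_rot: [0.706, 0.708, -0.001, 0.001]
force: [0.7, 0.4, -0.0]
opening: 0.0426
```

```bash
python3 - <<'E'
from h import *
s,M=st(); go([.4798,-.0345,.0312],[0,1,0],[0,0,-1])
w=shot('wrist','w10.png'); im=w['color'].astype(float).mean(2)
c=shot('top','t10.png')
D=lambda q:(np.array(q)*1000).round(1)
np.set_printoptions(linewidth=200)
s=shot('side','s10.png'); u,v=map(int,proj(s,[.48,-.13,.03]))
cv2.imwrite('pics/s10c.png',cv2.resize(s['color'][v-40:v+40,u-50:u+50,::-1],None,fx=5,fy=5,interpolation=cv2.INTER_CUBIC))
E
```

```text
t 24.48 pos [ 0.4796 -0.0346  0.0723] x [-0.002  1.    -0.003] z [-0.    -0.003 -1.   ] open 0.0426 F [ 0.7  0.4 -0. ] q [-0.14  0.43  0.16  2.13 -0.12  0.59  0.11]
shift [ 0.0002  0.0001 -0.0411] turn [ 0.0033 -0.0003 -0.0021]
```

Request:
{"api": "arm_command", "payload": {
  "commands": [0.0002,0,-0.02,0.003,0,-0.002,0,0,-0.015,0,0,0,0,0,-0.0058,0,0,0,0,0,0,0,0,0]
}}

```text
t: 25.12
eef_pos: [0.4795, -0.0347, 0.0308]
tool_rot: [0.707, 0.707, -0.0, -0.001]
force: [-0.2, 0.1, 0.5]
opening: 0.0425
```

Request:
{"api": "arm_command", "payload": {
  "commands": [0,0,0,0,0,0,0,0,0,0,0,0,0,0,0,0,0,0,0,0,0,0,0,0],
  "gripper": -1,
  "newtons": 90
}}

```text
t: 25.62
eef_pos: [0.4802, -0.035, 0.0319]
tool_rot: [0.707, 0.707, 0.001, 0.0]
force: [-1.8, 0.7, 6.4]
opening: 0.0207
```

Request:
{"api": "arm_command", "payload": {
  "commands": [0,0,0.002,0,0,0,0,0,0.003,0,0,0,0,0,0.003,0,0,0,0,0,0,0,0,0]
}}

```text
t: 26.12
eef_pos: [0.48, -0.0351, 0.0394]
tool_rot: [0.707, 0.707, 0.0, -0.0]
force: [0.5, -0.0, -1.1]
opening: 0.0207
```

```bash
python3 - <<'E'
from h import *
s,M=st()
for n in ['side','top']:
    c=shot(n,n+'11.png')
s=cv2.imread('pics/side11.png'); c=arm.camera('side'); u,v=map(int,proj(c,[.48,-.13,.03])); print(u,v)
cv2.imwrite('pics/s11c.png',cv2.resize(s[v-40:v+40,u-50:u+50],None,fx=5,fy=5,interpolation=cv2.INTER_CUBIC))
hsv=cv2.cvtColor(s[v-40:v+40,u-50:u+50],cv2.COLOR_BGR2HSV); m=cv2.inRange(hsv,(3,90,40),(20,255,255)); print('amber px',m.sum()//255, np.argwhere(m)[:5]+[v-40,u-50])
E
```

```text
t 26.12 pos [ 0.48   -0.0351  0.0394] x [0. 1. 0.] z [ 0.  0. -1.] open 0.0207 F [ 0.5 -0.  -1.1] q [-0.12  0.5   0.14  2.14 -0.14  0.51  0.13]
255 214
amber px 167 [[174 263]
 [174 264]
 [174 265]
 [174 266]
 [174 267]]
```

Request:
{"api": "arm_command", "payload": {
  "commands": [0,0,0.005,0,0,0,0,0,0.006,0,0,0,0,0,0.008,0,0,0,0,0,0.012,0,0,0,0,0,0.02,0,0,0,0,0,0.02,0,0,0,0,0,0,0,0,0]
}}

```text
t: 27.15
eef_pos: [0.4811, -0.0351, 0.112]
tool_rot: [0.707, 0.707, 0.002, 0.001]
force: [-0.4, -0.5, -1.0]
opening: 0.0208
```

```bash
python3 - <<'E'
from h import *
s,M=st(); c=shot('side','side12.png'); t=shot('top','top12.png'); w=shot('wrist','w12.png')
u,v=map(int,proj(c,[.48,-.13,.04]))
a=cv2.resize(c['color'][v-40:v+40,u-50:u+50,::-1],(480,384),interpolation=cv2.INTER_CUBIC)
u,v=map(int,proj(t,[.52,-.14,.04]))
b=cv2.resize(t['color'][v-40:v+40,u-33:u+33,::-1],(316,384),interpolation=cv2.INTER_CUBIC)
cv2.imwrite('pics/c12.png',np.hstack([a,b]))
E
```

```text
t 27.15 pos [ 0.4811 -0.0351  0.112 ] x [0.    1.    0.001] z [ 0.004  0.001 -1.   ] open 0.0208 F [-0.4 -0.5 -1. ] q [-0.15  0.36  0.18  2.11 -0.1   0.67  0.1 ]
```

View pics/c12.png

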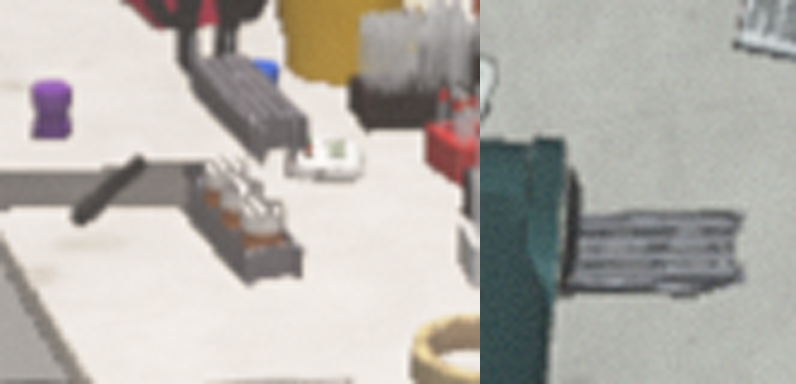

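The storage tray stands with three jars lid up (white lids on top, amber below), and the draining tray is clear above it. Moving it aside to (0.575, -0.19). Because of its pins it rests about 3° nose-up when mouth down, so I match that angle.

Request:
{"api": "arm_command", "payload": {
  "commands": [0.0313,-0.0201,0,0,0,0,0.0313,-0.0201,0,0,0,0,0.0313,-0.0201,0,0,0,0,0,0,-0.03,-0.025,0,0,0,0,-0.03,-0.024,0,0,0,0,-0.02,0,0,0,0,0,-0.012,0,0,0,0,0,-0.005,0,0,0,0,0,0,0,0,0]
}}

```text
t: 28.42
eef_pos: [0.574, -0.0957, 0.0135]
tool_rot: [0.707, 0.707, -0.017, 0.017]
force: [-0.1, -0.8, -1.2]
opening: 0.0206
```

Request:
{"api": "arm_command", "payload": {
  "commands": [0,0,-0.003,0,0,0,0,0,-0.002,0,0,0,0,0,-0.001,0,0,0,0,0,0,0,0,0]
}}

```text
t: 28.92
eef_pos: [0.5737, -0.0954, 0.0072]
tool_rot: [0.707, 0.707, -0.017, 0.017]
force: [-0.3, -0.1, -1.4]
opening: 0.0204
```

Request:
{"api": "arm_command", "payload": {
  "commands": [0,0,-0.001,0,0,0,0,0,-0.001,0,0,0,0,0,0,0,0,0]
}}

```text
t: 29.3
eef_pos: [0.5737, -0.0954, 0.0051]
tool_rot: [0.707, 0.707, -0.017, 0.017]
force: [-0.2, 0.2, -0.6]
opening: 0.0208
```

Request:
{"api": "arm_command", "payload": {
  "commands": [0,0,-0.0008,0,0,0,0,0,0,0,0,0]
}}

```text
t: 29.55
eef_pos: [0.5738, -0.0954, 0.0048]
tool_rot: [0.707, 0.707, -0.017, 0.017]
force: [-1.3, 1.3, 4.7]
opening: 0.0205
```

Request:
{"api": "arm_command", "payload": {
  "commands": [0,0,0,0,0,0,0,0,0,0,0,0,0,0,0,0,0,0,0,0,0,0,0,0,0,0,0.01,0,0,0,0,0,0.03,0,0,0,0,0,0.05,0,0,0,0,0.0,0.06,0,0,0,0,0.04,0.04,0,0,0,-0.02,0.055,0,0,0,0,-0.02,0.055,0,0,0,0,-0.02,0.055,0,0,0,0],
  "gripper": 0.0
}}

```text
t: 31.05
eef_pos: [0.513, 0.1112, 0.1955]
tool_rot: [0.707, 0.707, -0.017, 0.017]
force: [1.5, 0.7, 0.3]
opening: 0.0429
```

Request:
{"api": "arm_command", "payload": {
  "commands": [-0.02,0.055,0,0,0,0,-0.02,0.055,0,0,0,0,-0.02,0.055,0,0,0,0,0,0,0,0,0,0,0,0,0,0,0,0]
}}

```text
t: 31.68
eef_pos: [0.4539, 0.2741, 0.1948]
tool_rot: [0.707, 0.707, -0.017, 0.017]
force: [-0.0, -0.3, 0.6]
opening: 0.0424
```

```bash
python3 - <<'E'
from h import *
import pickle
st(); c=shot('top','top13.png'); sd=shot('side','side13.png'); im=c['color']; D=pickle.load(open('c0.pkl','rb'))
hsv=cv2.cvtColor(im,cv2.COLOR_RGB2HSV)
def comps(m,lo,hi):
    k,l,s,ce=cv2.connectedComponentsWithStats(m); return [(i,s[i],ce[i]) for i in range(1,k) if lo<=s[i][4]<=hi],l
# trays: grey darker than table, in the work area
g=im.max(2); m=((g<150)).astype(np.uint8); 
u0,v0=map(int,proj(c,[.64,0.0,0])); u1,v1=map(int,proj(c,[.43,-.30,0])); print(u0,v0,u1,v1)
mm=np.zeros_like(m); mm[v0:v1,u0:u1]=m[v0:v1,u0:u1]
cs,l=comps(mm,80,2000)
for i,s,ce in cs:
    P=np.array([ray(c,u,v,.03)[:2] for v,u in np.argwhere(l==i)])*1000; r=cv2.minAreaRect(P.astype(np.float32)); print('comp',s,np.round(r[0]),np.round(r[1]),round(r[2],1))
# white lids over store tray
u0,v0=map(int,proj(c,[.51,-.04,.05])); u1,v1=map(int,proj(c,[.45,-.21,.05]))
sub=im[v0:v1,u0:u1]; w=(sub.min(2)>195).astype(np.uint8)
for i,s,ce in comps(w,5,500)[0]: print('white',s[4],np.round(ray(c,ce[0]+u0,ce[1]+v0,.051),3))
# bystander displacement: difference to the first top image
d=np.abs(im.astype(int)-D['top']['color'].astype(int)).max(2)>60
k,l,s,ce=cv2.connectedComponentsWithStats(d.astype(np.uint8))
for i in range(1,k):
    if s[i][4]>12: print('changed',s[i],np.round(ray(c,*ce[i],0)[:2],2))
E
```

```text
t 31.68 pos [0.4539 0.2741 0.1948] x [ 0.     0.999 -0.049] z [ 0.    -0.049 -0.999] open 0.0424 F [-0.  -0.3  0.6] q [-0.71  0.32  0.09  1.92  0.01  0.93 -0.63]
239 153 327 212
comp [262 164  55  16 576] [ 570. -168.] [ 48. 184.] 0.6
comp [245 192  55  15 300] [ 477. -108.] [ 46. 183.] 0.4
white 42 [ 0.49  -0.2    0.051]
white 73 [ 0.479 -0.084  0.051]
white 77 [ 0.478 -0.126  0.051]
white 74 [ 0.479 -0.171  0.051]
changed [275 165  12   2  17] [ 0.6  -0.14]
changed [303 175  13   4  34] [ 0.55 -0.24]
changed [   73   177   121   207 11724] [0.23 0.4 ]
changed [248 179  55  18 498] [ 0.53 -0.11]
changed [170 189  55  18 654] [0.49 0.16]
changed [278 193  14  13  36] [ 0.48 -0.15]
changed [261 194   7   5  13] [ 0.49 -0.08]
changed [258 194  26  13  87] [ 0.47 -0.1 ]
changed [274 195   8   9  47] [ 0.48 -0.13]
changed [287 195   9   8  42] [ 0.48 -0.17]
changed [295 199   4   7  15] [ 0.47 -0.19]
changed [  0 296  34  28 484] [0.11 0.77]
changed [195 298  24  16 247] [0.12 0.13]
changed [196 332  16  19 214] [0.01 0.13]
changed [  0 357  41  27 572] [-0.1   0.78]
changed [244 356   6   9  16] [-0.06 -0.01]
changed [196 360  20   7  52] [-0.07  0.12]
changed [235 360   7   4  13] [-0.07  0.02]
changed [225 362  16  22  54] [-0.1   0.03]
changed [251 366  10  11  18] [-0.1  -0.04]
changed [260 366  11  18 122] [-0.12 -0.07]
changed [185 371  16  13  54] [-0.12  0.17]
changed [165 375   4   9  26] [-0.12  0.26]
```

```bash
python3 -c "
from rig import arm
print(arm.hand_in())"
```

```text
the job is handed in; nothing more can be done
None
```

I turned all three jars right way up and handed the job in at about 32 s of the 72 s allowed. The one thing short of exact is that the emptied draining tray does not lie perfectly flat.

**How it was done:** I lowered the storage tray over the draining tray until the rims met, with no notable force. Then I gripped both tabs together, stood the pair on its ribbed end and gripped it again from the other side. That let me lay it down with the storage tray underneath, lift the draining tray off and set it down beside the storage tray.

**Last checks, in the top camera:**
- **Jars:** three white lids show over the storage tray, 42 and 45 mm apart (the pockets are 44 mm apart). A side view just after lifting the draining tray off showed white lids on top of the amber jars.
- **Trays:** both outlines measure about 183 x 47 mm, lie square to each other and have a gap of about 45 mm. The gripper had let go and moved well away.
- **Other things on the worktop:** comparing the first and last pictures showed changes only where the trays, the arm and their shadows were.

**What is not exact:**
- **Draining tray tilt:** it lies mouth down on its 9 mm guide pins, so it tilts about 3°. I worked that angle out from the sizes given and did not measure it.
- **Camera disagreement:** the top and wrist cameras differed by about 3 mm sideways when placing the trays. I used the wrist camera, and the trays fitted together without trouble.

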